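# Set out the solder caddy round the flux bottle

### The job

Set the supplies from the front of the bench (not their likes at the back) out in the wooden caddy, each upright in the middle of its compartment: the solder spool in the one just left of the amber flux bottle and the green-lidded jar in the one just right of it (left and right as seen by the robot), the black tape roll lying flat and centred on top of the spool, and the dropper bottle in the compartment that the tape roll started in, the flux bottle's neighbour across the long divider. Leave the flux bottle in its place, and do not disturb the loose glass piece and the glass cutter on the bench.

Things in the scene. Friction and masses are not known exactly. Their poses are not given: they have to be found in the camera images.
- caddy: Low plywood caddy, fixed, 177 x 263 x 13 mm, six 81 mm square bays in two rows of three. Origin: centre of underside; x away from the robot (turned up to 0.3 rad), y to its left, z up. Bay centres: x = -43 (near row) or +43 mm (far), y = +86 (left), 0, -86 mm (right). Bay floor 6 mm above the bench; lips and dividers 5 mm thick, top 13 mm above the bench (7 above the floor).
- flux_bottle: Amber flux bottle with a white cap, 52 mm across, 78 mm high, loose, standing at the start in the middle compartment of either the near or the far row, within some 7 mm of its centre. Origin at the centre of its underside, z up along its axis. It is the reference for the arrangement and stays there.
- tape_roll: Small roll of black tape, 57 x 54 mm across and 19 mm high, about 0.05 kg, lying flat at the start in the other middle compartment (across the long divider from the flux bottle). Origin at the centre of its underside (within 1 mm), z up. Solid to the fingers (its hole cannot be used); grasp it across the outside.
- solder_spool: White spool of bright solder wire, 58 mm across the flanges, 45 mm high, about 0.45 kg, standing on its flange on the bench to the right of the caddy, in any of the three places of spool, jar and dropper. Origin at the centre of its underside, z up along its axis; its top is flat. A like spool at the back is scenery.
- lidded_jar: Clear round jar with a green screw lid (fixed on), 66 to 69 mm across, lid 63 mm across from 74 to 84 mm height, 84 mm high, about 0.25 kg, standing on the bench in one of the three places. Origin at the centre of its underside, z up along its axis.
- dropper: Small brown dropper bottle with a black teat, 33 mm across up to 62 mm height, then narrowing to the teat (13 mm across above 77 mm), 102 mm high, about 0.07 kg, standing in one of the three places; a like one far back by the mug is scenery. Origin at the centre of its underside, z up along its axis. Grasp it by the body.
- glass_piece: Loose flat pale piece of slab glass, 60 x 80 x 8 mm, lying near the front edge of the bench. Origin at the centre of its underside, long side along its y axis. A bystander: leave it.
- cutter: Loose wooden-handled glass cutter, 151 x 15 x 15 mm, lying along its own x axis near the front edge of the bench. Origin at the centre of its underside. A bystander: leave it.
Not all that is in view belongs to the job. What is shaped like the lidded_jar but purple is not meant. What is shaped like the flux_bottle but red is not meant.

How it is judged:
By the outcome, as a careful person would: the job done as asked, in the order asked, and still so for the second after the job is handed in, with the robot touching nothing.
It also fails if it takes over 115 s, if anything falls off the work surface, if the arm or the gripper's body presses on something with over 40 N, if the wrist force passes 120 N, or if a joint passes its speed limit or range.

### The arm

A 7-joint arm with a two-finger parallel gripper is mounted at the origin on a cart in front of the work surface, level with it; the furniture and walls round the work are solid. World frame = base frame: x ahead of the robot, y to its left, z up, the work surface at z = 0. Lengths are in m, angles in rad, forces in N, time in s.
With the tool pointing down it reaches from about 0.425 to 0.925 m from the base axis. Payload 6.8 kg.
Tool frame: the origin (TCP) lies on the centre line of the jaws, within the pads' length; the fingertips stand 19 mm ahead of it and the grasp point (between the pads) is the TCP (r.tip_extent is the y of the fingertips in the tool frame, in m); y points along the fingers, z is the direction in which the jaws open and shut, and the axes are right-handed (so a half turn about y gives the same grasp; the last joint's range is limited). The gripper opens to 85 mm and grips with 20 to 120 N. Pads are 22 mm wide; open, the fingers measure 114 mm over their backs; the gripper's body (76 mm by 85 mm) begins 54 mm behind the grasp point. The pads swing forward as they close: fully open they stand 13 mm farther back than shut.
Start: joints at [-1.278, 0.477, 0.022, 1.555, -0.011, 1.109, -0.083], TCP at [0.263, 0.622, 0.25] pointing down, gripper open.
Joint ranges: [-2.96, 2.96], [-0.34, 2.1], [-1.41, 1.46], [0.24, 2.44], [-1.37, 4.51], [0.17, 1.92], [-2.96, 2.96]. Speed limits (rad/s): [2.39, 2.39, 3.14, 3.14, 3.14, 3.14, 3.14].

### API

Orientations are given as a rotation vector (axis times angle).
In Python, from bench import r gives the robot as it stands. The module is installed in compiled form; this text tells all that it offers.
- The arm moves only by the tool jog_arm, never from a script. Its argument "motion" is a list of rows, each a list of 3 entries, a list of its own where there are three numbers: the opening, from 0 (shut) to 1 (fully open), then the shift along the tool's x, y, z in m, then the turn, a rotation vector about the tool's x, y, z in degrees. A call has 1 to 10 rows; each row shifts and turns the commanded pose from where the row before left it, along the tool's axes as they then stand; what a row does not reach is not made up. A row lasts 1/12 s, in which the tool goes at most 41.7 mm and 7.16 degrees, less where a joint would pass 70% of its speed; a pose out of reach is approached as far as the arm can. A call with a gripper value outside its range is refused whole. The fingers move at their own pace and stop on an object; "force" is the grip in N (left out, the last holds). Time passes only in rows, so rows that do not move let the fingers close. It gives the time, the measured TCP pose, the force and the opening at its end, in the units of the state.
- r.get_obs(): the state, without advancing time (a new reading comes with each control period).
- r.grab_frame(name): name is "scene" or "top"; returns a dict with "image" (384x512x3 uint8, red, green, blue), "range_z" (384x512 float32, m along the optical axis (not along the pixel's ray), 0 where there is no reading), "fx", "fy", "cx", "cy" (pixels), "xyz" and "orientation" of the camera in the world. Camera axes: x right, y down, z forward; pixel columns grow to the right and rows downward; lengths in m; the calibration is good to about 2 mm. A picture is of the moment at which its call begins.
- r.hand_in(): hands the job in, once; it reports no verdict.
The state is a dict: "clock": time; "joints": joint angles; "qvel": joint speeds; "tau": joint torques, N m; "tcp_pos": TCP position; "orientation": TCP orientation; "contact_force": force on the tool from outside, world axes, zero at the start; "moment": the same for the moment, N m; "grip_width": finger opening in m.
Only numpy, scipy, OpenCV 4.12 (cv2) and the standard library are available. Lean on these libraries where they do the work, as an engineer would, in place of code of your own. Each camera call takes 0.05 s, during which the arm holds its last target.

## Working session

There is one attempt and no reset: what is moved stays moved. The work goes in short steps, Python scripts to look and compute and a tool call to move; the robot and the scene stay as the last step left them, time stands still between calls to the robot, and variables do not carry over. Pictures are saved under pics/ and viewed, and the job is handed in when it is done.

Besides the shell and the picture viewer there is one more tool, called after "Request:" as a command line: name --argument value ..., lists and objects as JSON in quotes. jog_arm: Moves the arm, as the interface text tells. Its arguments: {"type":"object","properties":{"motion":{"type":"array","items":{"type":"array"}},"force":{"type":"number"}},"required":["motion"]}

```bash
mkdir -p pics; cat > h.py <<'E'
from bench import r
import numpy as np, cv2
from scipy.spatial.transform import Rotation as R
def shot(n,fn=None):
    f=r.grab_frame(n)
    if fn: cv2.imwrite('pics/'+fn,f['image'][:,:,::-1])
    return f
def world(f):
    z=f['range_z'];v,u=np.mgrid[0:384,0:512]
    p=np.stack([(u-f['cx'])/f['fx']*z,(v-f['cy'])/f['fy']*z,z],-1)
    return p@R.from_rotvec(f['orientation']).as_matrix().T+np.array(f['xyz'])
E
python3 - <<'E'
from h import *
import pickle
o=r.get_obs();print(o, r.tip_extent)
for n in('scene','top'):
    f=shot(n,n+'0.png');print(n,f['xyz'],f['orientation'],f['fx'],f['fy'],f['cx'],f['cy'])
    pickle.dump(f,open(n+'0.pkl','wb'))
E
```

```text
{'clock': 0.0, 'joints': array([-1.27811265,  0.47779491,  0.02233936,  1.55642359, -0.01151687,
        1.10930493, -0.08309179]), 'qvel': array([ 7.02969412e-04,  3.08022309e-03,  6.90772587e-06,  1.29555040e-03,
        1.94352193e-03, -9.44120485e-04, -5.32654611e-04]), 'tau': array([-6.18896374e-04, -5.96452975e+01,  1.60730258e+00, -2.81194085e+01,
        1.23595764e-02,  9.19540529e-03, -1.33162806e-05]), 'tcp_pos': array([0.26313745, 0.6210052 , 0.24934092]), 'orientation': array([-1.54962979,  0.3146438 , -0.31426143]), 'contact_force': array([-0.14387888, -0.48248676,  0.47367202]), 'moment': array([-0.0307962 ,  0.00812169,  0.00236458]), 'grip_width': 0.08545266897475477} 0.019
scene [-0.1355543   0.91235977  0.87394118] [-0.88304233  2.47035716 -1.14256465] 459.73107156946685 459.73107156946685 257.29205742747035 197.12260507420748
top [0.30580236 0.12906341 1.19462152] [-2.14581438  2.10806904 -0.20334785] 402.63678699872577 402.63678699872577 256.48147936820476 190.7010841186483
```

View pics/scene0.png

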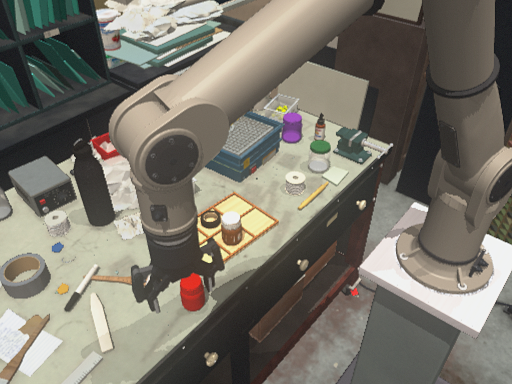

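View pics/top0.png

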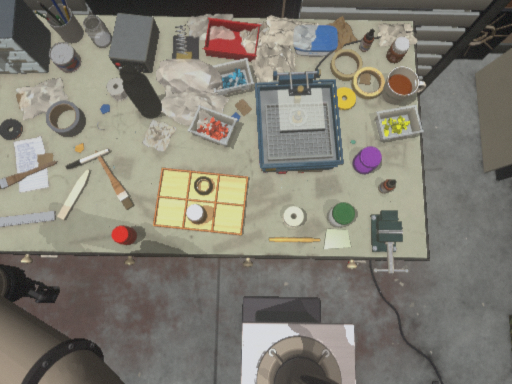

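Top view: the caddy is centred near (202,201). The amber bottle with the white cap is at (197,214) in the near row, and the tape is at (204,186) in the far row.

Candidates:
- **Spools:** (293,216) at the front, and a like one at (115,88) at the back. I take the front one.
- **Jars:** green lid at (343,214), purple at (368,160). I take the green one.
- **Droppers:** (387,186) at the front, and one at (367,38) near the mug. I take the front one.

Next I'll confirm these in a crop and measure them.

```bash
python3 - <<'E'
from h import *
import pickle
f=pickle.load(open('top0.pkl','rb'));g=pickle.load(open('scene0.pkl','rb'))
a=cv2.resize(f['image'][140:265,140:420,::-1],None,fx=2.8,fy=2.8,interpolation=cv2.INTER_CUBIC)
cv2.imwrite('pics/crop0.png',a)
W=world(f);Ws=world(g)
for nm,(u,v) in dict(bench1=(262,200),bench2=(150,220),bay=(170,180),flux=(197,213),tape=(197,186),spool=(288,213),jar=(343,213),drop=(387,185),glass=(338,238),cut=(295,240)).items(): print(nm,np.round(W[v,u],4))
for nm,(u,v) in dict(bench=(300,200),spool=(294,177),jar=(320,146),drop=(320,118),flux=(232,219)).items(): print('s',nm,np.round(Ws[v,u],4))
def blob(Wd,x0,x1,y0,y1,z0,z1):
    m=(Wd[...,0]>x0)&(Wd[...,0]<x1)&(Wd[...,1]>y0)&(Wd[...,1]<y1)&(Wd[...,2]>z0)&(Wd[...,2]<z1)
    p=Wd[m]
    if len(p)<5: return len(p)
    c,rad=cv2.minEnclosingCircle(p[:,:2].astype(np.float32))
    return len(p),np.round(c,4),round(rad,4),np.round(p.mean(0),4)
def near(u,v,z0,z1,w=.045):
    x,y,_=W[v,u]; 
    for n,Q in(('top',W),('scene',Ws)): print('  ',n,blob(Q,x-w,x+w,y-w,y+w,z0,z1))
for nm,(u,v),z0,z1 in [('flux',(197,213),.07,.1),('tape',(197,186),.019,.035),('spool',(288,213),.038,.055),('jar',(343,213),.076,.095),('dropbody',(387,185),.03,.064),('droptop',(387,185),.08,.11)]:
    print(nm);near(u,v,z0,z1)
E
```

```text
bench1 [ 5.013e-01  1.071e-01 -2.000e-04]
bench2 [0.4349 0.4389 0.0006]
bay [0.5562 0.3853 0.0063]
flux [0.4476 0.2884 0.0842]
tape [0.5358 0.3006 0.0239]
spool [0.4576 0.0324 0.0433]
jar [ 0.4551 -0.1174  0.0831]
drop [ 0.5402 -0.2489  0.0674]
glass [ 0.3909 -0.1176  0.0086]
cut [0.3824 0.0095 0.0154]
s bench [0.407  0.0483 0.0012]
s spool [0.4545 0.0161 0.043 ]
s jar [ 0.4545 -0.1156  0.0837]
s drop [ 0.5419 -0.2477  0.0882]
s flux [0.4447 0.299  0.0845]
flux
   top (247, array([0.4506, 0.2952]), 0.0249, array([0.4497, 0.2949, 0.0842]))
   scene (265, array([0.4495, 0.2997]), 0.026, array([0.4462, 0.3014, 0.0822]))
tape
   top (165, array([0.5354, 0.2924]), 0.0366, array([0.54  , 0.2843, 0.0242]))
   scene (180, array([0.5396, 0.2847]), 0.0296, array([0.5384, 0.2854, 0.0236]))
spool
   top (296, array([0.4498, 0.0178]), 0.0292, array([0.4501, 0.0173, 0.0455]))
   scene (201, array([0.4489, 0.0201]), 0.0307, array([0.4485, 0.0204, 0.0445]))
jar
   top (403, array([ 0.4559, -0.1182]), 0.0319, array([ 0.4552, -0.1173,  0.0844]))
   scene (227, array([ 0.4541, -0.1175]), 0.0332, array([ 0.4529, -0.1141,  0.083 ]))
dropbody
   top (80, array([ 0.5446, -0.2572]), 0.0168, array([ 0.5401, -0.2505,  0.0522]))
   scene (99, array([ 0.5426, -0.2559]), 0.0185, array([ 0.5396, -0.249 ,  0.0476]))
droptop
   top (28, array([ 0.5448, -0.2586]), 0.0092, array([ 0.544 , -0.2567,  0.0939]))
   scene (21, array([ 0.5435, -0.2552]), 0.0077, array([ 0.5424, -0.2548,  0.0916]))
```

View pics/crop0.png

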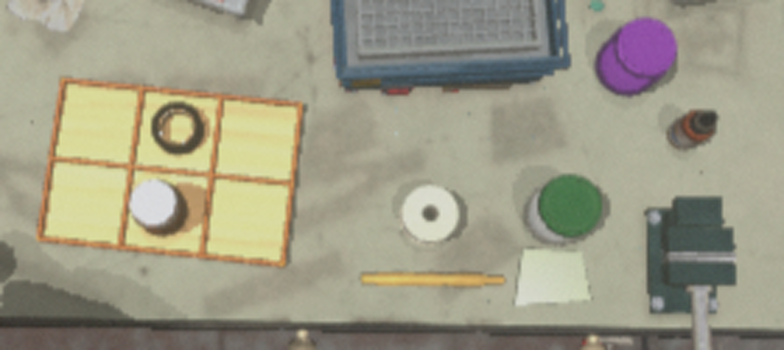

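```bash
cat >> h.py <<'E'
def cast(f,uv,z):
    uv=np.asarray(uv,float);d=np.stack([(uv[:,0]-f['cx'])/f['fx'],(uv[:,1]-f['cy'])/f['fy'],np.ones(len(uv))],-1)@R.from_rotvec(f['orientation']).as_matrix().T
    c=np.array(f['xyz']);return c+d*((z-c[2])/d[:,2])[:,None]
def caddy(f,box,pt):
    hsv=cv2.cvtColor(f['image'],cv2.COLOR_RGB2HSV)
    m=cv2.inRange(hsv,(8,90,100),(32,255,255));k=np.zeros_like(m);u0,v0,u1,v1=box;k[v0:v1,u0:u1]=m[v0:v1,u0:u1]
    k=cv2.morphologyEx(k,cv2.MORPH_CLOSE,np.ones((3,3),np.uint8))
    cs,_=cv2.findContours(k,cv2.RETR_EXTERNAL,cv2.CHAIN_APPROX_NONE)
    c=max(cs,key=cv2.contourArea)[:,0]
    P=cast(f,c,.013)[:,:2].astype(np.float32)
    rc=cv2.minAreaRect(P); return rc,c.min(0),c.max(0)
E
python3 - <<'E'
from h import *
import pickle
f=pickle.load(open('top0.pkl','rb'));g=pickle.load(open('scene0.pkl','rb'))
print(caddy(f,(145,160,260,245),0));print(caddy(g,(180,180,290,270),0))
o=r.get_obs();M=R.from_rotvec(o['orientation']).as_matrix();print(np.round(M,3))
Ws=world(g);L=(Ws-o['tcp_pos'])@M
m=(abs(L[...,0])<.04)&(abs(L[...,2])<.075)&(L[...,1]>-.06)&(L[...,1]<.08)
p=L[m];print(len(p),np.round(p.max(0),4),np.sort(p[:,1])[-20:].round(4))
W=world(f)
# circles by colour on planes
def mask(F,lo,hi,box,z):
    hsv=cv2.cvtColor(F['image'],cv2.COLOR_RGB2HSV);k=cv2.inRange(hsv,lo,hi);u0,v0,u1,v1=box
    q=np.zeros_like(k);q[v0:v1,u0:u1]=k[v0:v1,u0:u1]
    cs,_=cv2.findContours(q,cv2.RETR_EXTERNAL,cv2.CHAIN_APPROX_NONE);c=max(cs,key=cv2.contourArea)[:,0]
    P=cast(F,c,z)[:,:2].astype(np.float32);e=cv2.fitEllipse(P);return np.round(e[0],4),np.round(e[1],4),len(c)
print('jar lid',mask(f,(40,80,20),(85,255,255),(325,198,360,230),.084),mask(g,(40,80,20),(85,255,255),(305,136,335,156),.084))
print('spool',mask(f,(0,0,200),(180,40,255),(275,200,310,232),.045),mask(g,(0,0,190),(180,60,255),(280,165,310,195),.045))
print('tape',mask(f,(0,0,0),(180,255,75),(190,174,218,200),.025),mask(g,(0,0,0),(180,255,75),(198,205,222,232),.025))
print('flux',mask(f,(0,0,150),(180,60,255),(183,200,210,226),.084),mask(g,(0,0,150),(180,60,255),(218,208,245,232),.084))
E
```

```text
(((0.4943186044692993, 0.28926676511764526), (0.26314929127693176, 0.17761090397834778), 84.97694396972656), array([153, 168], dtype=int32), array([247, 234], dtype=int32))
(((0.49044108390808105, 0.26324689388275146), (0.21119268238544464, 0.18421369791030884), 85.46671295166016), array([197, 192], dtype=int32), array([278, 263], dtype=int32))
[[ 0.921 -0.     0.39 ]
 [-0.39  -0.002  0.921]
 [ 0.    -1.    -0.002]]
943 [0.0144 0.0072 0.0735] [-0.0007 -0.0001  0.0003  0.0004  0.0006  0.0007  0.0011  0.0013  0.0015
  0.0018  0.0019  0.0023  0.0027  0.0028  0.003   0.0037  0.0045  0.0047
  0.0064  0.0072]
jar lid (array([ 0.4546, -0.1182]), array([0.0542, 0.0577]), 58) (array([ 0.4546, -0.1168]), array([0.0544, 0.0643]), 45)
spool (array([0.4499, 0.0178]), array([0.0527, 0.0535]), 53) (array([0.4627, 0.0143]), array([0.0874, 0.0966]), 94)Traceback (most recent call last):
  File "<stdin>", line 18, in <module>
  File "<stdin>", line 14, in mask
ValueError: max() iterable argument is empty
```

Everything measured agrees with the given sizes. The caddy fits at 263x178 mm, centred at (0.494,0.289) with yaw -5°. With the jaws open, the fingertips reach only about 6 mm ahead of the TCP. The crop confirms the front spool (430,212), green-lidded jar (570,207), front dropper (695,127) and amber flux bottle (157,207) in the near-middle bay. I'll do the spool first.

Request:
jog_arm --motion '[[1, [0.03, 0, -0.025], [0, 0, 0]], [1, [0.03, 0, -0.025], [0, 0, 0]], [1, [0.03, 0, -0.025], [0, 0, 0]], [1, [0.03, 0, -0.025], [0, 0, 0]], [1, [0.025, 0, -0.03], [0, 0, 0]], [1, [0.025, 0, -0.03], [0, 0, 0]], [1, [0.025, 0, -0.03], [0, 0, 0]], [1, [0.025, 0, -0.03], [0, 0, 0]], [1, [0.025, 0, -0.03], [0, 0, 0]], [1, [0.025, 0, -0.03], [0, 0, 0]]]' --force 60

```text
clock: 0.93
tcp_pos: [0.4027, 0.2563, 0.2501]
orientation: [-1.548, 0.315, -0.314]
contact_force: [0.4, -0.4, 0.3]
grip_width: 0.0855
```

```bash
cat >> h.py <<'E'
def go(x,y,z,yaw=None):
    o=r.get_obs();M=R.from_rotvec(o['orientation']).as_matrix()
    d=np.array([x,y,z])-o['tcp_pos'];a=np.degrees(np.arctan2(M[1,2],M[0,2]))
    print('t',round(o['clock'],2),'tcp',o['tcp_pos'].round(4),'w',round(o['grip_width'],4),'F',o['contact_force'].round(1),'yaw(toolz) %.2f'%a,'down',M[:,1].round(4),'q',o['joints'].round(2))
    print('shift tool',(M.T@d).round(4),'len',np.linalg.norm(d).round(4))
    if yaw is not None:
        t=((a-yaw+90)%180)-90; print('turn about tool y',t.round(2))
        M2=M@R.from_rotvec([0,np.radians(t),0]).as_matrix();print('shift after turn',(M2.T@d).round(4))
E
python3 -c "
from h import *
go(.4497,.0185,.15)"
```

```text
t 0.93 tcp [0.4027 0.2563 0.2501] w 0.0855 F [ 0.4 -0.4  0.3] yaw(toolz) 67.04 down [-3.e-04 -1.e-04 -1.e+00] q [-0.84  0.15  0.16  2.02 -0.03  0.97  0.5 ]
shift tool [ 0.1361  0.1001 -0.2006] len 0.2623
```

Request:
jog_arm --motion '[[1, [0.017, 0, -0.025], [0, 0, 0]], [1, [0.017, 0, -0.025], [0, 0, 0]], [1, [0.017, 0, -0.025], [0, 0, 0]], [1, [0.017, 0.01, -0.025], [0, 0, 0]], [1, [0.017, 0.01, -0.025], [0, 0, 0]], [1, [0.017, 0.02, -0.025], [0, 0, 0]], [1, [0.017, 0.03, -0.025], [0, 0, 0]], [1, [0.017, 0.03, -0.0256], [0, 0, 0]], [1, [0, 0, 0], [0, 0, 0]], [1, [0, 0, 0], [0, 0, 0]]]'

```text
clock: 1.77
tcp_pos: [0.448, 0.0202, 0.1504]
orientation: [-1.55, 0.321, -0.315]
contact_force: [-0.7, 0.5, 0.6]
grip_width: 0.0853
```

```bash
python3 -c "
from h import *
go(.4497,.0185,.035)"
```

```text
t 1.77 tcp [0.448  0.0202 0.1504] w 0.0853 F [-0.7  0.5  0.6] yaw(toolz) 66.80 down [-0.0041 -0.0017 -1.    ] q [-0.47  0.25  0.33  2.19 -0.12  0.72  1.11]
shift tool [ 0.0026  0.1154 -0.0006] len 0.1154
```

Request:
jog_arm --motion '[[1, [0.0024, 0.02, -0.0006], [0, 0, 0]], [1, [0, 0.025, 0], [0, 0, 0]], [1, [0, 0.025, 0], [0, 0, 0]], [1, [0, 0.02, 0], [0, 0, 0]], [1, [0, 0.02, 0], [0, 0, 0]], [1, [0, 0.014, 0], [0, 0, 0]], [0, [0, 0, 0], [0, 0, 0]], [0, [0, 0, 0], [0, 0, 0]], [0, [0, 0, 0], [0, 0, 0]], [0, [0, 0, 0], [0, 0, 0]]]' --force 60

```text
clock: 2.6
tcp_pos: [0.4519, 0.0213, 0.029]
orientation: [-1.547, 0.313, -0.315]
contact_force: [-1.6, 0.4, 1.7]
grip_width: 0.0566
```

Request:
jog_arm --motion '[[0, [0, 0, 0], [0, 0, 0]], [0, [0, 0, 0], [0, 0, 0]], [0, [0, 0, 0], [0, 0, 0]], [0, [0, 0, 0], [0, 0, 0]], [0, [0, 0, 0], [0, 0, 0]]]'

```text
clock: 3.02
tcp_pos: [0.4519, 0.0213, 0.029]
orientation: [-1.547, 0.313, -0.315]
contact_force: [-2.4, 0.2, 8.3]
grip_width: 0.0571
```

```bash
python3 -c "
from h import *
go(.4590,.3788,.16,-5)
shot('scene','sp1.png')
f=cv2.imread('pics/sp1.png')[110:240,200:380];cv2.imwrite('pics/sp1.png',cv2.resize(f,None,fx=4,fy=4))"
```

```text
t 3.02 tcp [0.4519 0.0213 0.029 ] w 0.0571 F [-2.4  0.2  8.3] yaw(toolz) 67.07 down [ 0.0014  0.001  -1.    ] q [-0.37  0.5   0.23  2.24 -0.26  0.43  1.24]
shift tool [-0.1327 -0.1307  0.3322] len 0.3808
turn about tool y 72.07
shift after turn [-0.3569 -0.1307 -0.0239]
```

View pics/sp1.png

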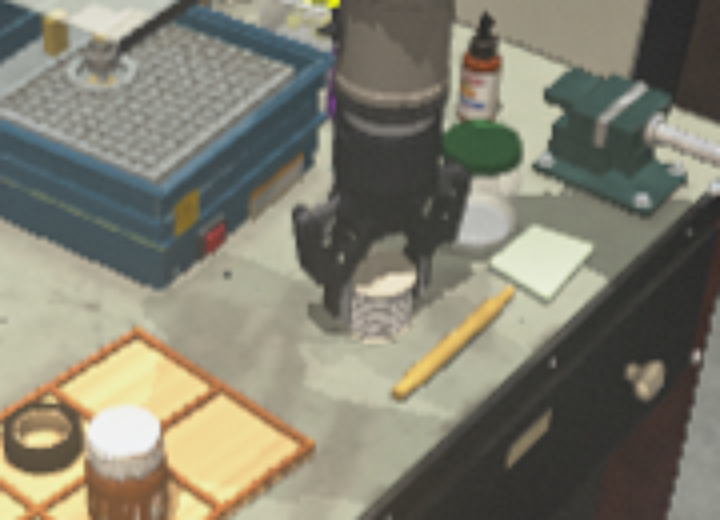

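The spool is gripped (57 mm wide) between flanges that show at (380,300) in the crop. The cutter and the glass are untouched. Next I lift, turn and carry it.

Request:
jog_arm --motion '[[0, [0, -0.015, 0], [0, 0, 0]], [0, [0, -0.025, 0], [0, 0, 0]], [0, [0, -0.03, 0], [0, 0, 0]], [0, [0, -0.03, 0], [0, 0, 0]], [0, [0, -0.03, 0], [0, 6, 0]], [0, [0, 0, 0], [0, 6.6, 0]], [0, [0, 0, 0], [0, 6.6, 0]], [0, [0, 0, 0], [0, 6.6, 0]], [0, [0, 0, 0], [0, 6.6, 0]], [0, [0, 0, 0], [0, 6.6, 0]]]'

```text
clock: 3.9
tcp_pos: [0.4509, 0.0209, 0.1581]
orientation: [-1.399, 0.846, -0.846]
contact_force: [1.1, -0.0, -4.9]
grip_width: 0.0568
```

Request:
jog_arm --motion '[[0, [0, 0, 0], [0, 6.6, 0]], [0, [0, 0, 0], [0, 6.6, 0]], [0, [0, 0, 0], [0, 6.6, 0]], [0, [0, 0, 0], [0, 6.6, 0]], [0, [0, 0, 0], [0, 6.6, 0]], [0, [0, 0, 0], [0, 0, 0]], [0, [0, 0, 0], [0, 0, 0]]]'

```text
clock: 4.48
tcp_pos: [0.451, 0.0209, 0.1579]
orientation: [-1.169, 1.27, -1.27]
contact_force: [-0.3, -0.4, -4.6]
grip_width: 0.0564
```

```bash
python3 -c "
from h import *
go(.4590,.3788,.16,-5)"
```

```text
t 4.48 tcp [0.451  0.0209 0.1579] w 0.0564 F [-0.3 -0.4 -4.6] yaw(toolz) -4.75 down [-1.e-04  2.e-04 -1.e+00] q [-0.71  0.27  0.62  2.19 -0.23  0.74 -0.02]
shift tool [-0.3573 -0.002  -0.0217] len 0.358
turn about tool y 0.25
shift after turn [-0.3572 -0.002  -0.0232]
```

Request:
jog_arm --motion '[[0, [-0.025, 0, -0.0015], [0, 0, 0]], [0, [-0.03, 0, -0.002], [0, 0, 0]], [0, [-0.035, 0, -0.002], [0, 0, 0]], [0, [-0.035, 0, -0.002], [0, 0, 0]], [0, [-0.035, 0, -0.002], [0, 0, 0]], [0, [-0.035, 0, -0.002], [0, 0, 0]], [0, [-0.035, 0, -0.002], [0, 0, 0]], [0, [-0.035, 0, -0.002], [0, 0, 0]], [0, [-0.03, 0, -0.002], [0, 0, 0]], [0, [-0.03, 0, -0.002], [0, 0, 0]]]'

```text
clock: 5.32
tcp_pos: [0.4594, 0.3481, 0.1577]
orientation: [-1.17, 1.27, -1.269]
contact_force: [0.1, -0.6, -5.0]
grip_width: 0.0565
```

Request:
jog_arm --motion '[[0, [-0.02, 0, -0.002], [0, 0, 0]], [0, [-0.012, 0, -0.002], [0, 0, 0]], [0, [0, 0, 0], [0, 0, 0]], [0, [0, 0, 0], [0, 0, 0]], [0, [0, 0, 0], [0, 0, 0]]]'

```text
clock: 5.73
tcp_pos: [0.4591, 0.3761, 0.1577]
orientation: [-1.168, 1.273, -1.274]
contact_force: [-0.5, -1.0, -5.0]
grip_width: 0.0564
```

```bash
python3 -c "
from h import *
go(.4590,.3788,.16,-5)
for n in('scene','top'): shot(n,'sp2%s.png'%n)
a=cv2.imread('pics/sp2scene.png')[130:300,130:310];b=cv2.imread('pics/sp2top.png')[150:320,120:300]
cv2.imwrite('pics/sp2.png',cv2.resize(np.hstack([a,b]),None,fx=2.2,fy=2.2))"
```

```text
t 5.73 tcp [0.4591 0.3761 0.1577] w 0.0564 F [-0.5 -1.  -5. ] yaw(toolz) -5.03 down [-5.0e-04 -1.5e-03 -1.0e+00] q [-1.17  0.49  0.5   1.87 -0.3   0.86 -0.61]
shift tool [-0.0027 -0.0023 -0.0003] len 0.0036
turn about tool y -0.03
shift after turn [-0.0027 -0.0023 -0.0003]
```

View pics/sp2.png

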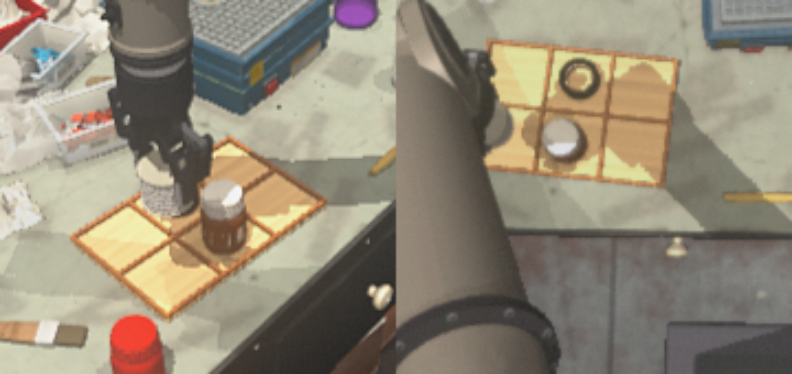

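The spool hangs straight above the near-left bay and clear of the flux bottle. Next I lower it.

Request:
jog_arm --motion '[[0, [-0.002, 0.02, 0], [0, 0, 0]], [0, [0, 0.02, 0], [0, 0, 0]], [0, [0, 0.02, 0], [0, 0, 0]], [0, [0, 0.02, 0], [0, 0, 0]], [0, [0, 0.018, 0], [0, 0, 0]], [0, [0, 0.012, 0], [0, 0, 0]], [0, [0, 0.008, 0], [0, 0, 0]], [0, [0, 0.002, 0], [0, 0, 0]], [0, [0, 0, 0], [0, 0, 0]], [0, [0, 0, 0], [0, 0, 0]]]'

```text
clock: 6.67
tcp_pos: [0.4597, 0.3806, 0.0387]
orientation: [-1.165, 1.273, -1.273]
contact_force: [0.0, -0.8, -4.8]
grip_width: 0.0566
```

```bash
python3 -c "
from h import *
go(.4590,.3788,.035,-5)"
```

```text
t 6.67 tcp [0.4597 0.3806 0.0387] w 0.0566 F [ 0.  -0.8 -4.8] yaw(toolz) -4.98 down [ 0.0012  0.001  -1.    ] q [-1.09  0.66  0.4   1.91 -0.41  0.65 -0.53]
shift tool [ 0.0019  0.0037 -0.0006] len 0.0042
turn about tool y 0.02
shift after turn [ 0.0019  0.0037 -0.0006]
```

Request:
jog_arm --motion '[[0, [0.0028, 0, -0.0006], [0, 0, 0]], [0, [0, 0.002, 0], [0, 0, 0]], [0, [0, 0.0015, 0], [0, 0, 0]], [0, [0, 0.001, 0], [0, 0, 0]], [0, [0, 0, 0], [0, 0, 0]]]'

```text
clock: 7.08
tcp_pos: [0.4585, 0.3777, 0.0351]
orientation: [-1.166, 1.274, -1.272]
contact_force: [-3.2, -3.2, 12.1]
grip_width: 0.0561
```

```bash
python3 -c "
from h import *
go(.4590,.3778,.035,-5)"
```

```text
t 7.08 tcp [0.4585 0.3777 0.0351] w 0.0561 F [-3.2 -3.2 12.1] yaw(toolz) -4.98 down [-1.0e-04  1.1e-03 -1.0e+00] q [-1.09  0.66  0.4   1.92 -0.41  0.64 -0.52]
shift tool [-0.0002  0.0001  0.0005] len 0.0006
turn about tool y 0.02
shift after turn [-0.0002  0.0001  0.0005]
```

Request:
jog_arm --motion '[[0.9, [0, 0, 0], [0, 0, 0]], [0.9, [0, 0, 0], [0, 0, 0]], [0.9, [0, 0, 0], [0, 0, 0]], [0.9, [0, 0, 0], [0, 0, 0]], [1, [0, -0.01, 0], [0, 0, 0]], [1, [0, -0.02, 0], [0, 0, 0]], [1, [0, -0.03, 0], [0, 0, 0]], [1, [0, -0.03, 0], [0, 0, 0]], [1, [0, -0.03, 0], [0, 0, 0]], [1, [0, -0.02, 0], [0, 0, 0]]]'

```text
clock: 7.92
tcp_pos: [0.4592, 0.378, 0.1769]
orientation: [-1.163, 1.273, -1.272]
contact_force: [0.7, 0.0, 0.6]
grip_width: 0.0849
```

```bash
python3 -c "
from h import *
go(.455,-.1178,.19,30)"
```

```text
t 7.92 tcp [0.4592 0.378  0.1769] w 0.0849 F [0.7 0.  0.6] yaw(toolz) -5.00 down [ 0.0024  0.0024 -1.    ] q [-1.18  0.46  0.52  1.85 -0.29  0.9  -0.62]
shift tool [ 0.4942 -0.0143  0.0391] len 0.496
turn about tool y -35.0
shift after turn [ 0.4273 -0.0143 -0.2515]
```

Request:
jog_arm --motion '[[1, [0.025, -0.01, 0.002], [0, 0, 0]], [1, [0.035, -0.005, 0.003], [0, 0, 0]], [1, [0.035, 0, 0.003], [0, 0, 0]], [1, [0.035, 0, 0.003], [0, 0, 0]], [1, [0.035, 0, 0.003], [0, 0, 0]], [1, [0.035, 0, 0.003], [0, 0, 0]], [1, [0.035, 0, 0.003], [0, 0, 0]], [1, [0.035, 0, 0.003], [0, 0, 0]], [1, [0.035, 0, 0.003], [0, 0, 0]], [1, [0.035, 0, 0.003], [0, 0, 0]]]'

```text
clock: 8.75
tcp_pos: [0.4574, 0.0347, 0.1891]
orientation: [-1.166, 1.273, -1.272]
contact_force: [1.4, -0.5, 0.3]
grip_width: 0.0855
```

Request:
jog_arm --motion '[[1, [0.035, 0, 0.003], [0, 0, 0]], [1, [0.035, 0, 0.003], [0, 0, 0]], [1, [0.035, 0, 0.003], [0, 0, 0]], [1, [0.03, 0, 0.002], [0, 0, 0]], [1, [0.02, 0, 0], [0, 0, 0]], [1, [0, 0, 0], [0, 0, 0]], [1, [0, 0, 0], [0, 0, 0]]]'

```text
clock: 9.33
tcp_pos: [0.455, -0.1201, 0.1888]
orientation: [-1.165, 1.275, -1.275]
contact_force: [0.1, 1.0, -0.5]
grip_width: 0.0854
```

```bash
python3 -c "
from h import *
go(.4553,-.1178,.054)
f=shot('top','t1.png')
print(caddy(f,(145,160,260,245),0))
W=world(f)
m=(abs(W[...,0]-.459)<.045)&(abs(W[...,1]-.379)<.045)&(W[...,2]>.04)&(W[...,2]<.06)
p=W[m];print(len(p),cv2.minEnclosingCircle(p[:,:2].astype(np.float32)),p.mean(0))
a=f['image'][140:265,140:420,::-1];cv2.imwrite('pics/t1.png',cv2.resize(a,None,fx=2.8,fy=2.8))"
```

```text
t 9.33 tcp [ 0.455  -0.1201  0.1888] w 0.0854 F [ 0.1  1.  -0.5] yaw(toolz) -5.15 down [ 6.e-04  2.e-04 -1.e+00] q [-0.49  0.26  0.72  2.13 -0.23  0.83  0.29]
shift tool [-2.300e-03  1.348e-01  1.000e-04] len 0.1349
(((0.49413731694221497, 0.2892290949821472), (0.2631678283214569, 0.17787586152553558), 84.9188461303711), array([153, 168], dtype=int32), array([247, 235], dtype=int32))
304 ((0.4579460620880127, 0.37692931294441223), 0.02969302609562874) [0.4570533  0.3764529  0.05119758]
```

View pics/t1.png

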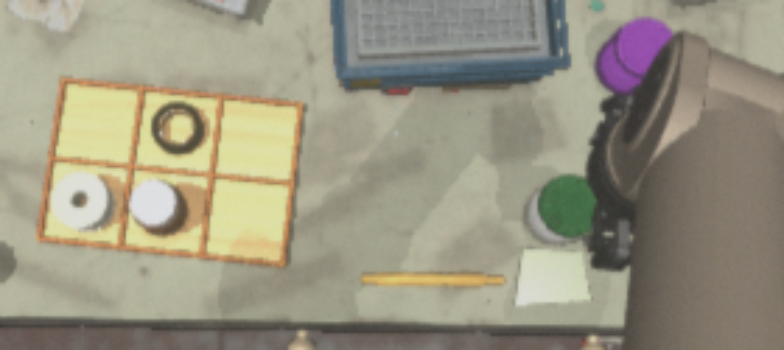

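The spool at crop (80,200) stands within 2.5 mm of its bay centre, with its top at 51 mm as expected. Next is the jar. The gripper is over it, with open fingers spanning x.

Request:
jog_arm --motion '[[1, [-0.0023, 0.02, 0], [0, 0, 0]], [1, [0, 0.025, 0], [0, 0, 0]], [1, [0, 0.025, 0], [0, 0, 0]], [1, [0, 0.025, 0], [0, 0, 0]], [1, [0, 0.02, 0], [0, 0, 0]], [1, [0, 0.015, 0], [0, 0, 0]], [1, [0, 0.005, 0], [0, 0, 0]], [0, [0, 0, 0], [0, 0, 0]], [0, [0, 0, 0], [0, 0, 0]], [0, [0, 0, 0], [0, 0, 0]]]' --force 50

```text
clock: 10.22
tcp_pos: [0.4561, -0.1161, 0.0544]
orientation: [-1.166, 1.271, -1.272]
contact_force: [-0.5, 0.8, -2.4]
grip_width: 0.0661
```

Request:
jog_arm --motion '[[0, [0, 0, 0], [0, 0, 0]], [0, [0, 0, 0], [0, 0, 0]], [0, [0, 0, 0], [0, 0, 0]], [0, [0, 0, 0], [0, 0, 0]]]'

```text
clock: 10.55
tcp_pos: [0.4561, -0.1161, 0.0543]
orientation: [-1.165, 1.272, -1.272]
contact_force: [-0.8, 2.6, 8.5]
grip_width: 0.0666
```

```bash
python3 -c "
from h import *
go(.4440,.2074,.2)
shot('scene','j1.png')
f=cv2.imread('pics/j1.png')[80:230,240:400];cv2.imwrite('pics/j1.png',cv2.resize(f,None,fx=4,fy=4))"
```

```text
t 10.55 tcp [ 0.4561 -0.1161  0.0543] w 0.0666 F [-0.8  2.6  8.5] yaw(toolz) -4.93 down [ 0.0014  0.0011 -1.    ] q [-0.3   0.51  0.52  2.21 -0.5   0.54  0.51]
shift tool [-0.3214 -0.1453 -0.0396] len 0.355
```

View pics/j1.png

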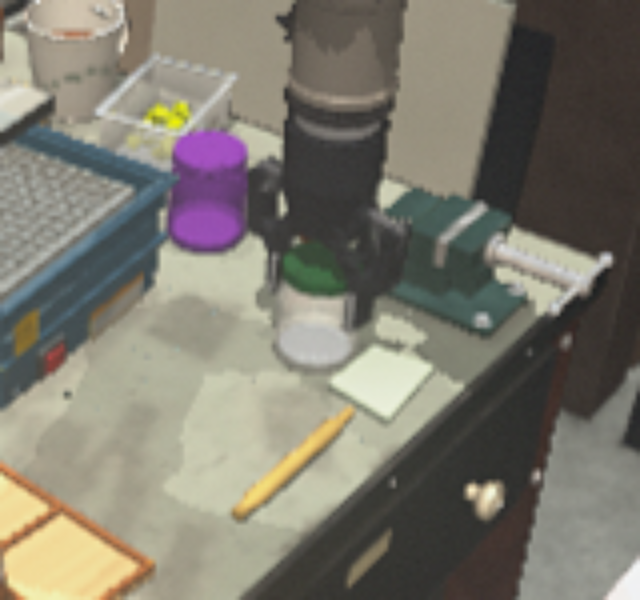

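The jar is gripped (66.6 mm, matching 66–69). Next I lift and carry it.

Request:
jog_arm --motion '[[0, [0, -0.015, 0], [0, 0, 0]], [0, [0, -0.025, 0], [0, 0, 0]], [0, [0, -0.03, 0], [0, 0, 0]], [0, [0, -0.03, 0], [0, 0, 0]], [0, [-0.02, -0.025, -0.002], [0, 0, 0]], [0, [-0.03, -0.01, -0.003], [0, 0, 0]], [0, [-0.035, 0, -0.003], [0, 0, 0]], [0, [-0.035, 0, -0.003], [0, 0, 0]], [0, [-0.035, 0, -0.003], [0, 0, 0]], [0, [-0.035, 0, -0.003], [0, 0, 0]]]'

```text
clock: 11.43
tcp_pos: [0.4543, 0.0757, 0.1888]
orientation: [-1.166, 1.273, -1.273]
contact_force: [1.4, -0.1, -3.1]
grip_width: 0.0661
```

Request:
jog_arm --motion '[[0, [-0.035, 0, -0.004], [0, 0, 0]], [0, [-0.035, 0, -0.005], [0, 0, 0]], [0, [-0.03, 0, -0.006], [0, 0, 0]], [0, [-0.02, 0, -0.006], [0, 0, 0]], [0, [-0.01, 0, -0.004], [0, 0, 0]], [0, [0, 0, 0], [0, 0, 0]], [0, [0, 0, 0], [0, 0, 0]]]'

```text
clock: 12.02
tcp_pos: [0.441, 0.2049, 0.1883]
orientation: [-1.168, 1.272, -1.273]
contact_force: [0.6, -0.2, -3.0]
grip_width: 0.0669
```

```bash
python3 -c "
from h import *
go(.4440,.2091,.066,-5)
for n in('scene','top'): shot(n,'j2%s.png'%n)
a=cv2.imread('pics/j2scene.png')[110:280,170:350];b=cv2.imread('pics/j2top.png')[150:320,140:320]
cv2.imwrite('pics/j2.png',cv2.resize(np.hstack([a,b]),None,fx=2.2,fy=2.2))"
```

```text
t 12.02 tcp [0.441  0.2049 0.1883] w 0.0669 F [ 0.6 -0.2 -3. ] yaw(toolz) -4.95 down [-1.e-04 -6.e-04 -1.e+00] q [-1.08  0.28  0.61  2.09 -0.21  0.84 -0.43]
shift tool [-0.0045  0.1223  0.0026] len 0.1224
turn about tool y 0.05
shift after turn [-0.0045  0.1223  0.0026]
```

View pics/j2.png

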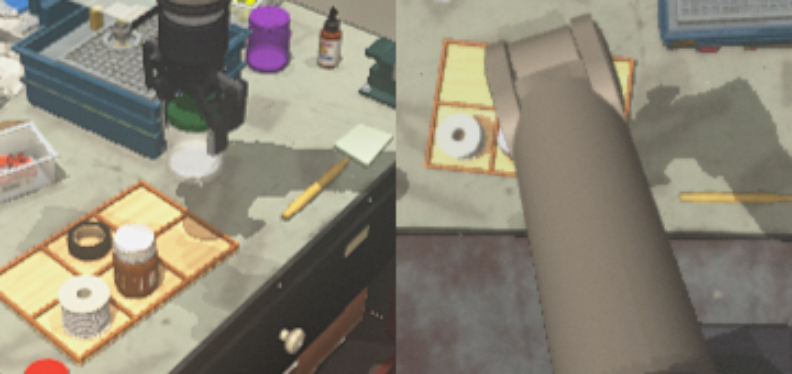

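Request:
jog_arm --motion '[[0, [-0.0045, 0.015, 0.0026], [0, 0, 0]], [0, [0, 0.02, 0], [0, 0, 0]], [0, [0, 0.025, 0], [0, 0, 0]], [0, [0, 0.025, 0], [0, 0, 0]], [0, [0, 0.02, 0], [0, 0, 0]], [0, [0, 0.012, 0], [0, 0, 0]], [0, [0, 0.006, 0], [0, 0, 0]], [0, [0, 0, 0], [0, 0, 0]], [0, [0, 0, 0], [0, 0, 0]]]'

```text
clock: 12.87
tcp_pos: [0.4448, 0.2091, 0.0658]
orientation: [-1.166, 1.274, -1.274]
contact_force: [-0.0, 1.3, -2.5]
grip_width: 0.0668
```

```bash
python3 -c "
from h import *
go(.4440,.2091,.06,-5)"
```

```text
t 12.87 tcp [0.4448 0.2091 0.0658] w 0.0668 F [-0.   1.3 -2.5] yaw(toolz) -5.07 down [ 5.e-04 -1.e-04 -1.e+00] q [-0.95  0.5   0.47  2.15 -0.41  0.58 -0.26]
shift tool [ 0.0001  0.0058 -0.0008] len 0.0058
turn about tool y -0.07
shift after turn [ 0.      0.0058 -0.0008]
```

Request:
jog_arm --motion '[[0, [0, 0.003, -0.0008], [0, 0, 0]], [0, [0, 0.002, 0], [0, 0, 0]], [0, [0, 0.0012, 0], [0, 0, 0]], [0, [0, 0, 0], [0, 0, 0]], [0, [0, 0, 0], [0, 0, 0]]]'

```text
clock: 13.28
tcp_pos: [0.4439, 0.2103, 0.0604]
orientation: [-1.165, 1.273, -1.272]
contact_force: [-2.4, -1.1, 8.9]
grip_width: 0.0658
```

Contact reads 8.9 N, so the jar is seated. Next I release and lift.

Request:
jog_arm --motion '[[1, [0, 0, 0], [0, 0, 0]], [1, [0, 0, 0], [0, 0, 0]], [1, [0, 0, 0], [0, 0, 0]], [1, [0, 0, 0], [0, 0, 0]], [1, [0, -0.01, 0], [0, 0, 0]], [1, [0, -0.02, 0], [0, 0, 0]], [1, [0, -0.03, 0], [0, 0, 0]], [1, [0, -0.03, 0], [0, 0, 0]], [1, [0, -0.025, 0], [0, 0, 0]], [1, [0, -0.015, 0], [0, 0, 0]]]'

```text
clock: 14.12
tcp_pos: [0.4445, 0.2102, 0.1923]
orientation: [-1.163, 1.272, -1.273]
contact_force: [0.4, 0.2, 0.2]
grip_width: 0.0856
```

```bash
python3 -c "
from h import *
go(.539,.2855,.19,85)
g=shot('scene')
hsv=cv2.cvtColor(g['image'],cv2.COLOR_RGB2HSV);k=cv2.inRange(hsv,(0,0,0),(180,255,85))
W=world(g);m=(abs(W[...,0]-.537)<.042)&(abs(W[...,1]-.2855)<.042)&(W[...,2]>.008)&(W[...,2]<.035)
p=W[m&(W[...,2]>.02)];print(len(p),cv2.minEnclosingCircle(p[:,:2].astype(np.float32)),p.mean(0),p[:,2].max())
cv2.imwrite('pics/t2.png',cv2.resize(g['image'][150:290,150:330,::-1],None,fx=4,fy=4))"
```

```text
t 14.12 tcp [0.4445 0.2102 0.1923] w 0.0856 F [0.4 0.2 0.2] yaw(toolz) -5.01 down [ 0.0027  0.0022 -1.    ] q [-1.1   0.28  0.63  2.08 -0.22  0.84 -0.43]
shift tool [-0.0833  0.0028  0.0876] len 0.1209
turn about tool y 89.99
shift after turn [-0.0876  0.0028 -0.0833]
162 ((0.5396166443824768, 0.284629762172699), 0.029550593346357346) [0.53784754 0.28580929 0.02385304] 0.028388013626910458
```

View pics/t2.png

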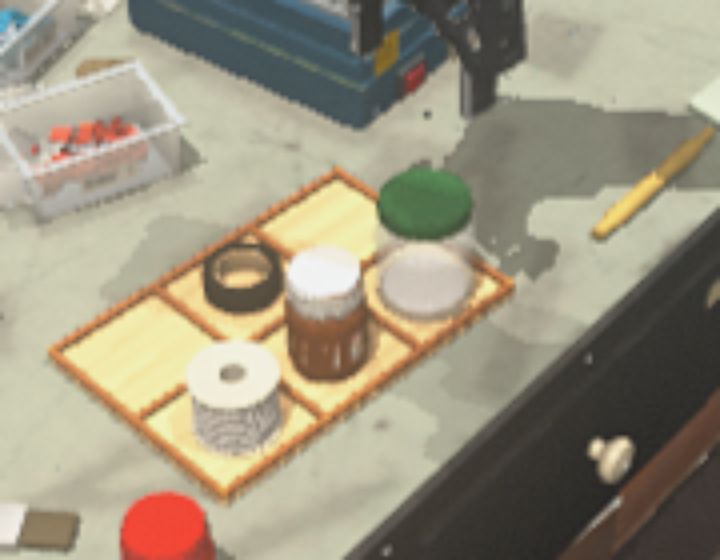

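The jar stands upright in the near-right bay (crop 425,245), and the flux bottle hasn't moved. The tape at (243,275) measures (0.539,0.285). I'll pick it with the jaws along the row, clear of the flux bottle.

Request:
jog_arm --motion '[[1, [-0.02, 0, 0.021], [0, -6, 0]], [1, [-0.02, 0, 0.021], [0, 0, 0]], [1, [-0.02, 0, 0.021], [0, 0, 0]], [1, [-0.02, 0, 0.021], [0, 0, 0]], [1, [0, 0, 0], [0, -7, 0]], [1, [0, 0, 0], [0, -7, 0]], [1, [0, 0, 0], [0, -7, 0]], [1, [0, 0, 0], [0, -7, 0]], [1, [0, 0, 0], [0, -7, 0]], [1, [0, 0, 0], [0, -7, 0]]]'

```text
clock: 15.0
tcp_pos: [0.5278, 0.289, 0.1893]
orientation: [-1.476, 0.636, -0.636]
contact_force: [0.3, -0.2, -0.5]
grip_width: 0.0855
```

Request:
jog_arm --motion '[[1, [0, 0, 0], [0, -7, 0]], [1, [0, 0, 0], [0, -7, 0]], [1, [0, 0, 0], [0, -7, 0]], [1, [0, 0, 0], [0, -7, 0]], [1, [0, 0, 0], [0, -7, 0]], [1, [0, 0, 0], [0, -7, 0]], [1, [0, 0, 0], [0, 0, 0]], [1, [0, 0, 0], [0, 0, 0]]]'

```text
clock: 15.67
tcp_pos: [0.5279, 0.289, 0.1892]
orientation: [-1.57, 0.071, -0.071]
contact_force: [0.2, 0.1, 0.5]
grip_width: 0.0852
```

```bash
python3 -c "
from h import *
go(.5392,.285,.03,85)"
```

```text
t 15.67 tcp [0.5279 0.289  0.1892] w 0.0852 F [0.2 0.1 0.5] yaw(toolz) 84.81 down [-2.e-04 -1.e-04 -1.e+00] q [-0.77  0.43  0.21  1.81 -0.11  0.92  0.97]
shift tool [ 0.0116  0.1592 -0.0029] len 0.1597
turn about tool y -0.19
shift after turn [ 0.0116  0.1592 -0.0029]
```

Request:
jog_arm --motion '[[1, [0.0116, 0.02, -0.003], [0, 0, 0]], [1, [0, 0.03, 0], [0, 0, 0]], [1, [0, 0.03, 0], [0, 0, 0]], [1, [0, 0.03, 0], [0, 0, 0]], [1, [0, 0.025, 0], [0, 0, 0]], [1, [0, 0.015, 0], [0, 0, 0]], [1, [0, 0.007, 0], [0, 0, 0]], [1, [0, 0.003, 0], [0, 0, 0]], [1, [0, 0, 0], [0, 0, 0]], [1, [0, 0, 0], [0, 0, 0]]]'

```text
clock: 16.5
tcp_pos: [0.54, 0.2857, 0.0302]
orientation: [-1.569, 0.068, -0.07]
contact_force: [-0.4, 0.5, 0.3]
grip_width: 0.0854
```

```bash
python3 -c "
from h import *
go(.5392,.285,.028,85)
g=shot('scene')
cv2.imwrite('pics/t3.png',cv2.resize(g['image'][150:290,150:330,::-1],None,fx=4,fy=4))
W=world(g);o=r.get_obs();M=R.from_rotvec(o['orientation']).as_matrix();L=(W-o['tcp_pos'])@M
for s in(1,-1):
  m=(abs(L[...,0])<.013)&(L[...,2]*s>.041)&(L[...,2]*s<.06)&(L[...,1]<.02)&(L[...,1]>-.03)
  print(s,m.sum(),np.sort(L[m][:,1])[-6:])
"
```

```text
t 16.5 tcp [0.54   0.2857 0.0302] w 0.0854 F [-0.4  0.5  0.3] yaw(toolz) 84.98 down [ 1.5e-03  8.0e-04 -1.0e+00] q [-0.71  0.66  0.16  1.87 -0.17  0.63  1.04]
shift tool [-0.0007  0.0022 -0.0008] len 0.0024
turn about tool y -0.02
shift after turn [-0.0007  0.0022 -0.0008]
1 71 [0.01691284 0.01732337 0.01873796 0.01880439 0.01881565 0.0197122 ]
-1 74 [0.01576506 0.01659821 0.01690752 0.01727271 0.01803002 0.01964927]
```

View pics/t3.png

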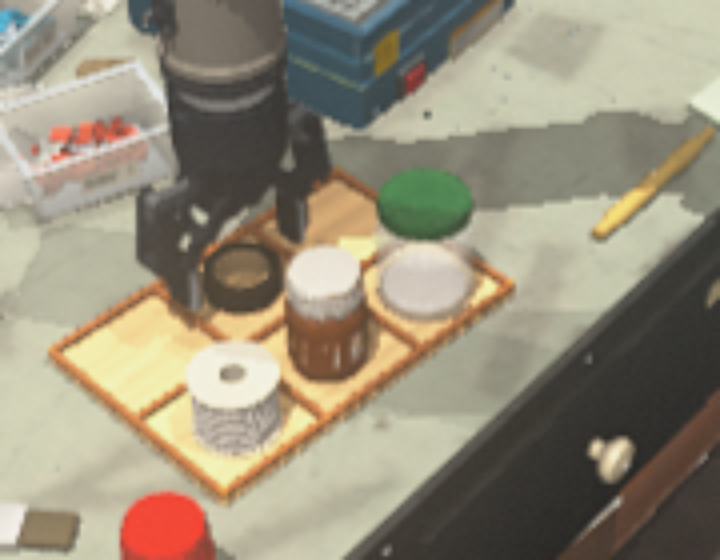

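The fingers straddle the tape and are free of the dividers. I'll close gently.

Request:
jog_arm --motion '[[1, [-0.0007, 0.002, -0.0008], [0, 0, 0]], [0.3, [0, 0, 0], [0, 0, 0]], [0.3, [0, 0, 0], [0, 0, 0]], [0.3, [0, 0, 0], [0, 0, 0]], [0.3, [0, 0, 0], [0, 0, 0]], [0.3, [0, 0, 0], [0, 0, 0]], [0.3, [0, 0, 0], [0, 0, 0]], [0.3, [0, 0, 0], [0, 0, 0]]]' --force 30

```text
clock: 17.22
tcp_pos: [0.5387, 0.2847, 0.0278]
orientation: [-1.569, 0.068, -0.068]
contact_force: [-2.9, -0.8, 6.6]
grip_width: 0.0531
```

Request:
jog_arm --motion '[[0.3, [0, -0.005, 0], [0, 0, 0]], [0.3, [0, -0.015, 0], [0, 0, 0]], [0.3, [0, -0.025, 0], [0, 0, 0]], [0.3, [0, -0.03, 0], [0, 0, 0]], [0.3, [0, -0.03, 0], [0, 0, 0]], [0.3, [0, -0.03, 0], [0, 0, 0]], [0.3, [0, -0.02, 0], [0, 0, 0]], [0.3, [0, 0, 0], [0, 0, 0]], [0.3, [0, 0, 0], [0, 0, 0]]]'

```text
clock: 17.97
tcp_pos: [0.539, 0.2849, 0.1835]
orientation: [-1.568, 0.066, -0.07]
contact_force: [0.1, -0.2, -0.8]
grip_width: 0.0529
```

```bash
python3 -c "
from h import *
go(.4580,.3768,.19,-5)
g=shot('scene')
cv2.imwrite('pics/t4.png',cv2.resize(g['image'][110:250,150:330,::-1],None,fx=4,fy=4))
"
```

```text
t 17.97 tcp [0.539  0.2849 0.1835] w 0.0529 F [ 0.1 -0.2 -0.8] yaw(toolz) 85.03 down [ 0.0022  0.0017 -1.    ] q [-0.75  0.44  0.21  1.8  -0.12  0.91  1.  ]
shift tool [-0.0887 -0.0065  0.0845] len 0.1227
turn about tool y -89.97
shift after turn [ 0.0845 -0.0065  0.0887]
```

View pics/t4.png

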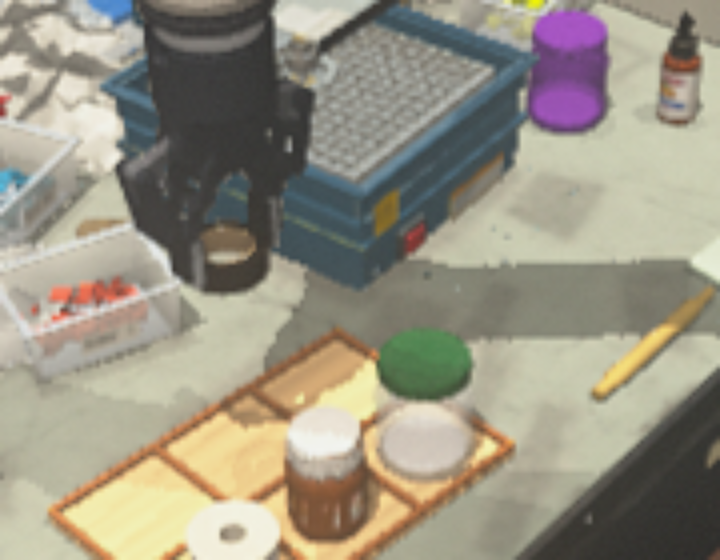

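Request:
jog_arm --motion '[[0.3, [-0.022, -0.005, 0.021], [0, 0, 0]], [0.3, [-0.022, 0, 0.021], [0, 0, 0]], [0.3, [-0.022, 0, 0.021], [0, 0, 0]], [0.3, [-0.022, 0, 0.021], [0, 0, 0]], [0.3, [0, 0, 0], [0, 7, 0]], [0.3, [0, 0, 0], [0, 7, 0]], [0.3, [0, 0, 0], [0, 7, 0]], [0.3, [0, 0, 0], [0, 7, 0]], [0.3, [0, 0, 0], [0, 7, 0]], [0.3, [0, 0, 0], [0, 7, 0]]]'

```text
clock: 18.85
tcp_pos: [0.4572, 0.3751, 0.1852]
orientation: [-1.476, 0.646, -0.645]
contact_force: [-0.5, -0.6, -0.7]
grip_width: 0.0526
```

Request:
jog_arm --motion '[[0.3, [0, 0, 0], [0, 7, 0]], [0.3, [0, 0, 0], [0, 7, 0]], [0.3, [0, 0, 0], [0, 7, 0]], [0.3, [0, 0, 0], [0, 7, 0]], [0.3, [0, 0, 0], [0, 7, 0]], [0.3, [0, 0, 0], [0, 7, 0]], [0.3, [0, 0, 0], [0, 6, 0]], [0.3, [0, 0, 0], [0, 0, 0]], [0.3, [0, 0, 0], [0, 0, 0]]]'

```text
clock: 19.6
tcp_pos: [0.4573, 0.3754, 0.1857]
orientation: [-1.171, 1.27, -1.272]
contact_force: [-0.7, -1.1, -0.7]
grip_width: 0.0528
```

```bash
python3 -c "
from h import *
go(.4580,.377,.09,-5)
"
```

```text
t 19.6 tcp [0.4573 0.3754 0.1857] w 0.0528 F [-0.7 -1.1 -0.7] yaw(toolz) -4.77 down [-0.0014 -0.0024 -1.    ] q [-1.21  0.46  0.56  1.85 -0.3   0.92 -0.61]
shift tool [-0.0019  0.0957  0.0006] len 0.0958
turn about tool y 0.23
shift after turn [-0.0019  0.0957  0.0006]
```

Request:
jog_arm --motion '[[0.3, [-0.0019, 0.02, 0.0006], [0, 0, 0]], [0.3, [0, 0.025, 0], [0, 0, 0]], [0.3, [0, 0.025, 0], [0, 0, 0]], [0.3, [0, 0.02, 0], [0, 0, 0]], [0.3, [0, 0.01, 0], [0, 0, 0]], [0.3, [0, 0, 0], [0, 0, 0]], [0.3, [0, 0, 0], [0, 0, 0]]]'

```text
clock: 20.18
tcp_pos: [0.459, 0.3774, 0.0871]
orientation: [-1.168, 1.272, -1.272]
contact_force: [0.6, 0.3, -0.2]
grip_width: 0.0529
```

```bash
python3 -c "
from h import *
go(.4580,.377,.0735,-5)
g=shot('scene')
cv2.imwrite('pics/t5.png',cv2.resize(g['image'][180:290,140:280,::-1],None,fx=5,fy=5))
"
```

```text
t 20.18 tcp [0.459  0.3774 0.0871] w 0.0529 F [ 0.6  0.3 -0.2] yaw(toolz) -4.91 down [-4.e-04 -7.e-04 -1.e+00] q [-1.15  0.59  0.48  1.9  -0.39  0.74 -0.53]
shift tool [ 0.0005  0.0136 -0.0009] len 0.0136
turn about tool y 0.09
shift after turn [ 0.0005  0.0136 -0.0009]
```

View pics/t5.png

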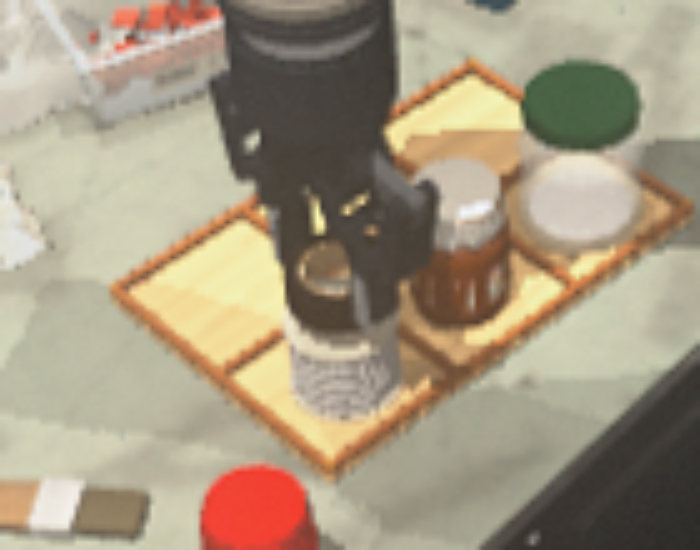

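The tape is over the spool (crop 340,300) and clear of the flux bottle. I'll lower the last 14 mm.

Request:
jog_arm --motion '[[0.3, [0.0005, 0.005, -0.0006], [0, 0, 0]], [0.3, [0, 0.004, 0], [0, 0, 0]], [0.3, [0, 0.0025, 0], [0, 0, 0]], [0.3, [0, 0.0015, 0], [0, 0, 0]], [0.3, [0, 0.0008, 0], [0, 0, 0]], [0.3, [0, 0, 0], [0, 0, 0]], [0.3, [0, 0, 0], [0, 0, 0]]]'

```text
clock: 20.82
tcp_pos: [0.4583, 0.3773, 0.0734]
orientation: [-1.167, 1.273, -1.273]
contact_force: [0.6, 0.2, 0.2]
grip_width: 0.0526
```

Request:
jog_arm --motion '[[0.3, [0, 0.0007, 0], [0, 0, 0]], [0.3, [0, 0.0005, 0], [0, 0, 0]], [0.3, [0, 0, 0], [0, 0, 0]]]'

```text
clock: 21.07
tcp_pos: [0.4584, 0.3774, 0.0728]
orientation: [-1.167, 1.273, -1.272]
contact_force: [-0.4, -2.7, 5.0]
grip_width: 0.053
```

Contact reads 5 N. I'll release slowly and rise.

Request:
jog_arm --motion '[[0.75, [0, 0, 0], [0, 0, 0]], [0.85, [0, 0, 0], [0, 0, 0]], [0.9, [0, 0, 0], [0, 0, 0]], [0.9, [0, 0, 0], [0, 0, 0]], [0.9, [0, -0.01, 0], [0, 0, 0]], [0.9, [0, -0.02, 0], [0, 0, 0]], [0.9, [0, -0.03, 0], [0, 0, 0]], [0.9, [0, -0.03, 0], [0, 0, 0]], [0.9, [0, -0.02, 0], [0, 0, 0]], [0.9, [0, 0, 0], [0, 0, 0]]]'

```text
clock: 21.9
tcp_pos: [0.4607, 0.3787, 0.1874]
orientation: [-1.158, 1.272, -1.271]
contact_force: [0.7, 0.4, 0.4]
grip_width: 0.0768
```

```bash
python3 -c "
from h import *
go(.5445,-.257,.21,85)
"
```

```text
t 21.9 tcp [0.4607 0.3787 0.1874] w 0.0768 F [0.7 0.4 0.4] yaw(toolz) -5.00 down [ 0.0055  0.006  -1.    ] q [-1.21  0.46  0.56  1.85 -0.3   0.92 -0.6 ]
shift tool [ 0.6258 -0.026   0.1391] len 0.6416
turn about tool y 90.0
shift after turn [-0.139  -0.026   0.6258]
```

Request:
jog_arm --motion '[[0.9, [0.025, -0.01, 0.002], [0, 0, 0]], [0.9, [0.035, -0.01, 0.003], [0, 0, 0]], [0.9, [0.036, -0.006, 0.004], [0, 0, 0]], [0.9, [0.036, 0, 0.004], [0, 0, 0]], [0.9, [0.036, 0, 0.006], [0, 0, 0]], [0.9, [0.036, 0, 0.008], [0, 0, 0]], [0.9, [0.036, 0, 0.008], [0, 0, 0]], [0.9, [0.036, 0, 0.008], [0, 0, 0]], [0.9, [0.036, 0, 0.008], [0, 0, 0]], [0.9, [0.036, 0, 0.008], [0, 0, 0]]]'

```text
clock: 22.73
tcp_pos: [0.4865, 0.0237, 0.2082]
orientation: [-1.167, 1.273, -1.272]
contact_force: [-0.0, 0.2, 0.1]
grip_width: 0.0768
```

Request:
jog_arm --motion '[[0.9, [0.036, 0, 0.008], [0, 0, 0]], [0.9, [0.036, 0, 0.009], [0, 0, 0]], [0.9, [0.036, 0, 0.01], [0, 0, 0]], [0.9, [0.036, 0, 0.01], [0, 0, 0]], [0.9, [0.036, 0, 0.01], [0, 0, 0]], [0.9, [0.036, 0, 0.01], [0, 0, 0]], [0.9, [0.03, 0, 0.01], [0, 0, 0]], [0.8, [0.02, 0, 0.01], [0, 0, 0]], [0.7, [0, 0, 0], [0, 0, 0]], [0.7, [0, 0, 0], [0, 0, 0]]]'

```text
clock: 23.57
tcp_pos: [0.54, -0.2475, 0.2079]
orientation: [-1.167, 1.275, -1.275]
contact_force: [-0.3, 0.8, 0.2]
grip_width: 0.0599
```

```bash
python3 -c "
from h import *
go(.5445,-.257,.21,85)
f=shot('top')
cv2.imwrite('pics/d1.png',cv2.resize(f['image'][140:265,140:420,::-1],None,fx=2.8,fy=2.8))
W=world(f)
m=(abs(W[...,0]-.459)<.045)&(abs(W[...,1]-.379)<.045)
for a,b in((.06,.09),(.044,.057)):
  p=W[m&(W[...,2]>a)&(W[...,2]<b)];print(len(p),cv2.minEnclosingCircle(p[:,:2].astype(np.float32)),p.mean(0))
m=(abs(W[...,0]-.45)<.045)&(abs(W[...,1]-.295)<.04)
p=W[m&(W[...,2]>.07)];print('flux',len(p),cv2.minEnclosingCircle(p[:,:2].astype(np.float32)),p.mean(0))
m=(abs(W[...,0]-.444)<.045)&(abs(W[...,1]-.207)<.04)
p=W[m&(W[...,2]>.08)];print('jar',len(p),cv2.minEnclosingCircle(p[:,:2].astype(np.float32)),p.mean(0))
"
```

```text
t 23.57 tcp [ 0.54   -0.2475  0.2079] w 0.0599 F [-0.3  0.8  0.2] yaw(toolz) -5.12 down [-9.e-04 -4.e-04 -1.e+00] q [-0.21  0.47  0.72  1.83 -0.36  0.98  0.57]
shift tool [ 0.0091 -0.0021  0.0053] len 0.0108
turn about tool y 89.88
shift after turn [-0.0053 -0.0021  0.0091]
208 ((0.45688551664352417, 0.3740634024143219), 0.027895445004105568) [0.45631535 0.37378627 0.06872517]
96 ((0.45579659938812256, 0.37564414739608765), 0.02879353053867817) [0.45571697 0.37494818 0.05164466]
flux 246 ((0.4508209526538849, 0.2959016263484955), 0.024753717705607414) [0.44980342 0.29501424 0.08419349]
jar 404 ((0.4421030580997467, 0.2073022723197937), 0.03130701556801796) [0.44153086 0.20712583 0.0901888 ]
```

View pics/d1.png

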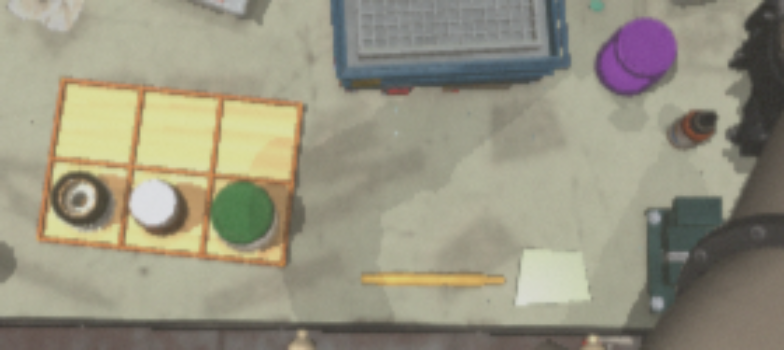

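The tape sits on the spool (crop 80,198). The flux bottle is at (158,205) as before, and the jar is at (243,213). The dropper remains at (693,127).

Request:
jog_arm --motion '[[0.7, [0.009, 0, 0.0053], [0, -6, 0]], [0.7, [0, 0, 0], [0, -7, 0]], [0.7, [0, 0, 0], [0, -7, 0]], [0.7, [0, 0, 0], [0, -7, 0]], [0.7, [0, 0, 0], [0, -7, 0]], [0.7, [0, 0, 0], [0, -7, 0]], [0.7, [0, 0, 0], [0, -7, 0]], [0.7, [0, 0, 0], [0, -7, 0]], [0.7, [0, 0, 0], [0, -7, 0]], [0.7, [0, 0, 0], [0, -7, 0]]]'

```text
clock: 24.45
tcp_pos: [0.545, -0.2533, 0.2081]
orientation: [-1.542, 0.349, -0.348]
contact_force: [-0.7, -0.1, 0.4]
grip_width: 0.0598
```

Request:
jog_arm --motion '[[0.7, [0, 0, 0], [0, -7, 0]], [0.7, [0, 0, 0], [0, -7, 0]], [0.7, [0, 0, 0], [0, -7, 0]], [0.7, [0, 0, 0], [0, 0, 0]], [0.7, [0, 0, 0], [0, 0, 0]]]'

```text
clock: 24.87
tcp_pos: [0.545, -0.2541, 0.2082]
orientation: [-1.569, 0.069, -0.069]
contact_force: [0.1, -0.0, 1.1]
grip_width: 0.0597
```

```bash
python3 -c "
from h import *
go(.5442,-.256,.056,85)
import pickle
f=pickle.load(open('top0.pkl','rb'));g=pickle.load(open('scene0.pkl','rb'))
for F in(f,g):
  W=world(F);q=W[(abs(W[...,0]-.544)<.04)&(abs(W[...,1]+.257)<.04)&(W[...,2]>.085)];print(len(q),q[:,:2].min(0),q[:,:2].max(0),np.median(q,0))
  W=world(F);q=W[(W[...,0]>.38)&(W[...,0]<.49)&(W[...,1]<-.2)&(W[...,1]>-.3)];print('vise',q[:,2].max(), q[q[:,2]>.03].max(0))
"
```

```text
t 24.87 tcp [ 0.545  -0.2541  0.2082] w 0.0597 F [ 0.1 -0.   1.1] yaw(toolz) 84.94 down [-1.e-04  9.e-04 -1.e+00] q [ 0.08  0.41  0.33  1.8  -0.16  0.96  1.96]
shift tool [-0.0006  0.1522 -0.0021] len 0.1522
turn about tool y -0.06
shift after turn [-0.0006  0.1522 -0.0021]
23 [ 0.53947352 -0.2636918 ] [ 0.55159459 -0.25159042] [ 0.54352872 -0.25716662  0.09692   ]
vise 0.08159471523605877 [ 0.46778044 -0.21457654  0.08159472]
17 [ 0.53849428 -0.26191753] [ 0.54707878 -0.24772831] [ 0.54189226 -0.25389918  0.09359036]
vise 0.07957029166107898 [ 0.46689806 -0.20976159  0.07957029]
```

Request:
jog_arm --motion '[[0.7, [-0.0006, 0.02, -0.002], [0, 0, 0]], [0.7, [0, 0.03, 0], [0, 0, 0]], [0.7, [0, 0.03, 0], [0, 0, 0]], [0.7, [0, 0.03, 0], [0, 0, 0]], [0.7, [0, 0.022, 0], [0, 0, 0]], [0.7, [0, 0.013, 0], [0, 0, 0]], [0.7, [0, 0.007, 0], [0, 0, 0]], [0.7, [0, 0, 0], [0, 0, 0]], [0.7, [0, 0, 0], [0, 0, 0]]]' --force 30

```text
clock: 25.62
tcp_pos: [0.5449, -0.2577, 0.0569]
orientation: [-1.57, 0.068, -0.069]
contact_force: [0.3, -0.0, 0.5]
grip_width: 0.0595
```

```bash
python3 -c "
from h import *
go(.5442,-.256,.055,85)
g=shot('scene')
cv2.imwrite('pics/d2.png',cv2.resize(g['image'][60:180,260:410,::-1],None,fx=4,fy=4))
"
```

```text
t 25.62 tcp [ 0.5449 -0.2577  0.0569] w 0.0595 F [ 0.3 -0.   0.5] yaw(toolz) 84.99 down [ 9.e-04 -5.e-04 -1.e+00] q [ 0.14  0.61  0.27  1.89 -0.25  0.67  2.04]
shift tool [-0.0008  0.0019  0.0016] len 0.0027
turn about tool y -0.01
shift after turn [-0.0008  0.0019  0.0016]
```

View pics/d2.png

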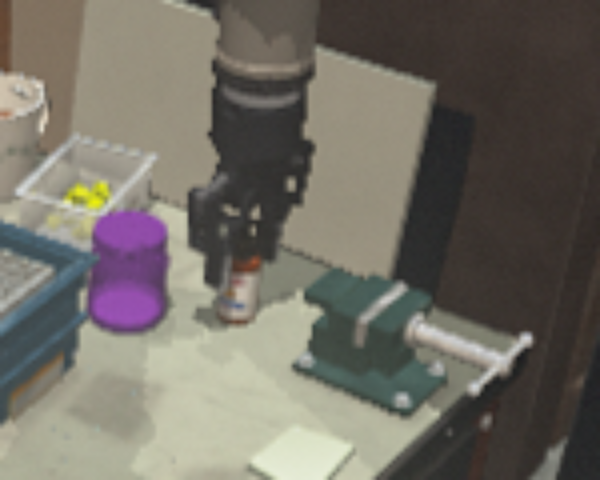

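The dropper's body at crop (240,290) is between the fingers, with the teat under the palm. I'll close on it.

Request:
jog_arm --motion '[[0.7, [-0.0005, 0.0015, 0.001], [0, 0, 0]], [0, [0, 0, 0], [0, 0, 0]], [0, [0, 0, 0], [0, 0, 0]], [0, [0, 0, 0], [0, 0, 0]], [0, [0, 0, 0], [0, 0, 0]], [0, [0, 0, 0], [0, 0, 0]], [0, [0, 0, 0], [0, 0, 0]], [0, [0, 0, 0], [0, 0, 0]]]' --force 30

```text
clock: 26.33
tcp_pos: [0.5445, -0.2567, 0.0554]
orientation: [-1.57, 0.067, -0.069]
contact_force: [-0.9, 0.3, 7.1]
grip_width: 0.0315
```

Request:
jog_arm --motion '[[0, [0, -0.01, 0], [0, 0, 0]], [0, [0, -0.02, 0], [0, 0, 0]], [0, [0, -0.03, 0], [0, 0, 0]], [0, [0, -0.03, 0], [0, 0, 0]], [0, [0, -0.03, 0], [0, 0, 0]], [0, [0, -0.03, 0], [0, 0, 0]], [0, [0, -0.01, 0], [0, 0, 0]], [0, [0, 0, 0], [0, 0, 0]]]'

```text
clock: 27.0
tcp_pos: [0.5452, -0.2573, 0.218]
orientation: [-1.571, 0.064, -0.073]
contact_force: [-0.4, -0.3, -1.2]
grip_width: 0.0315
```

```bash
python3 -c "
from h import *
go(.5371,.2855,.21,85)
g=shot('scene')
cv2.imwrite('pics/d3.png',cv2.resize(g['image'][40:180,260:410,::-1],None,fx=4,fy=4))
"
```

```text
t 27.0 tcp [ 0.5452 -0.2573  0.218 ] w 0.0315 F [-0.4 -0.3 -1.2] yaw(toolz) 85.02 down [ 0.0055 -0.0016 -1.    ] q [ 0.08  0.4   0.34  1.79 -0.16  0.97  1.97]
shift tool [-0.0553  0.007   0.5401] len 0.543
turn about tool y 0.02
shift after turn [-0.0555  0.007   0.5401]
```

View pics/d3.png

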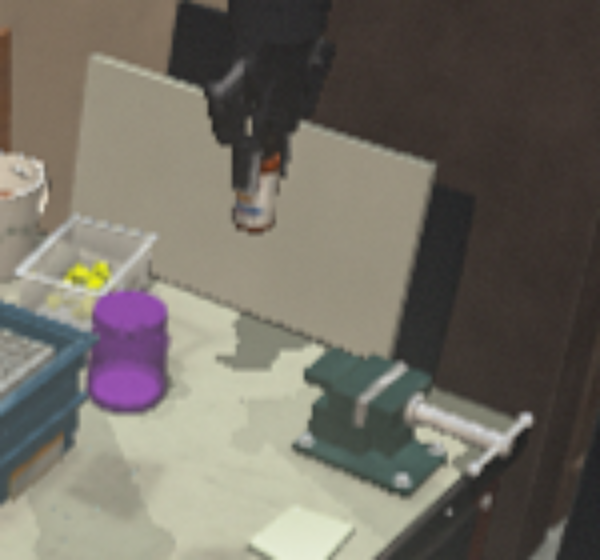

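Request:
jog_arm --motion '[[0, [-0.012, 0, 0.025], [0, 0, 0]], [0, [-0.015, 0, 0.032], [0, 0, 0]], [0, [-0.015, 0, 0.032], [0, 0, 0]], [0, [-0.013, 0, 0.032], [0, 0, 0]], [0, [0, 0, 0.035], [0, 0, 0]], [0, [0, 0, 0.035], [0, 0, 0]], [0, [0, 0, 0.035], [0, 0, 0]], [0, [0, 0, 0.035], [0, 0, 0]], [0, [0, 0, 0.035], [0, 0, 0]], [0, [0, 0, 0.035], [0, 0, 0]]]'

```text
clock: 27.88
tcp_pos: [0.5161, 0.0795, 0.2125]
orientation: [-1.571, 0.071, -0.065]
contact_force: [-0.0, 0.3, -1.0]
grip_width: 0.0315
```

Request:
jog_arm --motion '[[0, [0, 0, 0.035], [0, 0, 0]], [0, [0, 0, 0.035], [0, 0, 0]], [0, [0, 0, 0.035], [0, 0, 0]], [0, [0, 0, 0.035], [0, 0, 0]], [0, [0, 0, 0.03], [0, 0, 0]], [0, [0, 0, 0.025], [0, 0, 0]], [0, [0, 0, 0.012], [0, 0, 0]], [0, [0, 0, 0], [0, 0, 0]], [0, [0, 0, 0], [0, 0, 0]]]'

```text
clock: 28.63
tcp_pos: [0.535, 0.283, 0.213]
orientation: [-1.572, 0.07, -0.066]
contact_force: [-0.4, -0.1, -1.8]
grip_width: 0.031
```

```bash
python3 -c "
from h import *
go(.5371,.2855,.062,85)
g=shot('scene')
cv2.imwrite('pics/d4.png',cv2.resize(g['image'][120:280,150:330,::-1],None,fx=4,fy=3.75))
"
```

```text
t 28.63 tcp [0.535 0.283 0.213] w 0.031 F [-0.4 -0.1 -1.8] yaw(toolz) 85.05 down [-0.0024 -0.0023 -1.    ] q [-0.69  0.4   0.13  1.77 -0.06  0.98  0.95]
shift tool [0.0022 0.151  0.0031] len 0.151
turn about tool y 0.05
shift after turn [0.0022 0.151  0.0031]
```

View pics/d4.png

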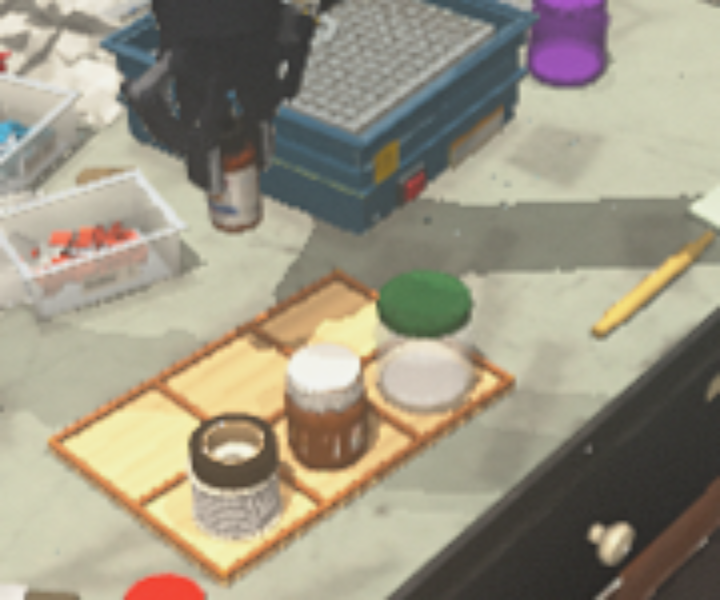

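The tape lies flat and concentric on the spool, and the dropper hangs upright over the empty far-middle bay. Next I lower it.

Request:
jog_arm --motion '[[0, [0.002, 0.02, 0.003], [0, 0, 0]], [0, [0, 0.028, 0], [0, 0, 0]], [0, [0, 0.028, 0], [0, 0, 0]], [0, [0, 0.028, 0], [0, 0, 0]], [0, [0, 0.022, 0], [0, 0, 0]], [0, [0, 0.013, 0], [0, 0, 0]], [0, [0, 0.006, 0], [0, 0, 0]], [0, [0, 0, 0], [0, 0, 0]], [0, [0, 0, 0], [0, 0, 0]]]'

```text
clock: 29.43
tcp_pos: [0.5387, 0.2865, 0.0705]
orientation: [-1.569, 0.068, -0.07]
contact_force: [0.2, 0.1, -1.0]
grip_width: 0.0308
```

```bash
python3 -c "
from h import *
go(.5371,.2855,.0614,85)"
```

```text
t 29.43 tcp [0.5387 0.2865 0.0705] w 0.0308 F [ 0.2  0.1 -1. ] yaw(toolz) 84.97 down [ 1.e-03  3.e-04 -1.e+00] q [-0.67  0.59  0.1   1.85 -0.09  0.7   0.97]
shift tool [-0.0015  0.0091 -0.0012] len 0.0093
turn about tool y -0.03
shift after turn [-0.0015  0.0091 -0.0012]
```

Request:
jog_arm --motion '[[0, [-0.0015, 0.004, -0.001], [0, 0, 0]], [0, [0, 0.0025, 0], [0, 0, 0]], [0, [0, 0.0015, 0], [0, 0, 0]], [0, [0, 0.001, 0], [0, 0, 0]], [0, [0, 0, 0], [0, 0, 0]], [0, [0, 0, 0], [0, 0, 0]]]'

```text
clock: 29.93
tcp_pos: [0.5368, 0.2863, 0.0615]
orientation: [-1.569, 0.067, -0.069]
contact_force: [-1.5, -0.4, 5.0]
grip_width: 0.0318
```

Contact at the expected height. Next I release and retreat, rising first and then moving away from the caddy.

Request:
jog_arm --motion '[[0.5, [0, 0, 0], [0, 0, 0]], [0.6, [0, 0, 0], [0, 0, 0]], [0.6, [0, 0, 0], [0, 0, 0]], [0.6, [0, 0, 0], [0, 0, 0]], [0.6, [0, -0.01, 0], [0, 0, 0]], [0.6, [0, -0.02, 0], [0, 0, 0]], [0.6, [0, -0.03, 0], [0, 0, 0]], [0.6, [0, -0.035, 0], [0, 0, 0]], [0.6, [0, -0.035, 0], [0, 0, 0]], [0.6, [0, -0.035, 0], [0, 0, 0]]]'

```text
clock: 30.77
tcp_pos: [0.5361, 0.2859, 0.228]
orientation: [-1.57, 0.068, -0.068]
contact_force: [1.0, 0.4, 0.3]
grip_width: 0.051
```

Request:
jog_arm --motion '[[0.6, [0, -0.01, -0.025], [0, 0, 0]], [0.6, [-0.005, 0, -0.035], [0, 0, 0]], [0.6, [-0.005, 0, -0.035], [0, 0, 0]], [0.6, [0, 0, -0.035], [0, 0, 0]], [0.6, [0, 0, -0.035], [0, 0, 0]], [0.6, [0, 0, -0.035], [0, 0, 0]], [0.6, [0, 0, -0.035], [0, 0, 0]], [0.6, [0, 0, -0.03], [0, 0, 0]], [0.6, [0, 0, 0], [0, 0, 0]], [0.6, [0, 0, 0], [0, 0, 0]]]'

```text
clock: 31.6
tcp_pos: [0.5033, 0.021, 0.2364]
orientation: [-1.569, 0.071, -0.072]
contact_force: [0.3, 0.1, 0.2]
grip_width: 0.0515
```

```bash
cat > chk.py <<'E'
from h import *
go(.5,.0,.2)
f=shot('top');g=shot('scene')
rc=caddy(f,(145,160,260,245),0)[0];print(rc)
th=np.radians(rc[2]-90);ex=np.array([np.cos(th),np.sin(th)]);ey=np.array([-ex[1],ex[0]])
c=np.array(rc[0])
for nm,(i,j),lo,hi,z in [('tape',(-.043,.086),.06,.085,.07),('spool',(-.043,.086),.042,.057,.051),('flux',(-.043,0),.07,.1,0),('jar',(-.043,-.086),.082,.1,0),('dropper top',(.043,0),.085,.12,0),('dropper body',(.043,0),.03,.07,0)]:
    b=c+i*ex+j*ey
    for n,F in(('top',f),('scene',g)):
        W=world(F);m=(np.linalg.norm(W[...,:2]-b,axis=-1)<.042)&(W[...,2]>lo)&(W[...,2]<hi)
        p=W[m]
        if len(p)<5: print(nm,n,len(p));continue
        d,rad=cv2.minEnclosingCircle(p[:,:2].astype(np.float32));d=np.array(d)-b
        print(nm,n,len(p),'off mm (caddy x,y)',np.round([d@ex*1e3,d@ey*1e3],1),'r',round(rad*1e3,1),'z med/max',np.median(p[:,2]).round(4),p[:,2].max().round(4))
a=cv2.resize(f['image'][140:265,140:420,::-1],None,fx=2.8,fy=2.8);cv2.imwrite('pics/e_top.png',a)
cv2.imwrite('pics/e_sc.png',cv2.resize(g['image'][120:280,150:370,::-1],None,fx=3.5,fy=3.5))
E
python3 chk.py
```

```text
t 31.6 tcp [0.5033 0.021  0.2364] w 0.0515 F [0.3 0.1 0.2] yaw(toolz) 84.79 down [ 8.e-04  2.e-04 -1.e+00] q [-0.38  0.21  0.25  1.99 -0.06  0.95  1.38]
shift tool [-0.0014  0.0364 -0.0212] len 0.0422
((0.49426770210266113, 0.2892552614212036), (0.2630612850189209, 0.17787669599056244), 84.86172485351562)
tape top 207 off mm (caddy x,y) [-2.4 -4.6] r 27.8 z med/max 0.0695 0.074
tape scene 272 off mm (caddy x,y) [-3.8 -4.8] r 30.1 z med/max 0.0687 0.0737
spool top 96 off mm (caddy x,y) [-3.3 -3.5] r 29.0 z med/max 0.0519 0.0569
spool scene 164 off mm (caddy x,y) [-2.8  0.1] r 29.8 z med/max 0.0513 0.0569
flux top 245 off mm (caddy x,y) [-0.5  2.6] r 24.9 z med/max 0.0845 0.0913
flux scene 265 off mm (caddy x,y) [-2.3  4.9] r 26.1 z med/max 0.0839 0.0887
jar top 402 off mm (caddy x,y) [-1.8 -0.4] r 31.2 z med/max 0.0903 0.0965
jar scene 343 off mm (caddy x,y) [-4.6 -0.4] r 34.0 z med/max 0.0896 0.0945
dropper top top 31 off mm (caddy x,y) [ 0.2 -4.5] r 10.1 z med/max 0.1008 0.1068
dropper top scene 41 off mm (caddy x,y) [-4.7  1.8] r 10.1 z med/max 0.0962 0.1073
dropper body top 68 off mm (caddy x,y) [-0.3 -1.7] r 16.8 z med/max 0.0627 0.0691
dropper body scene 163 off mm (caddy x,y) [-3.5  3.1] r 17.2 z med/max 0.0534 0.0697
```

View pics/e_top.png

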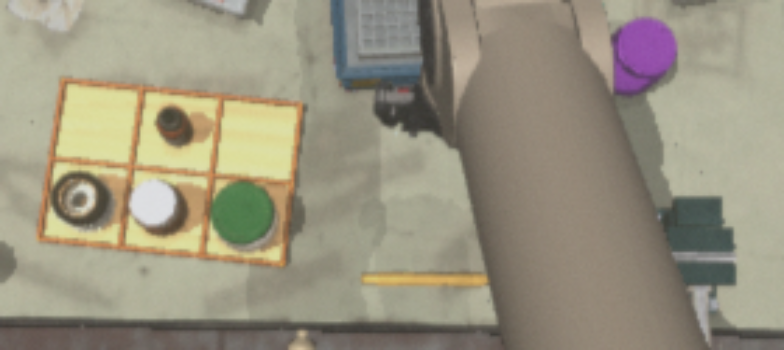

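View pics/e_sc.png

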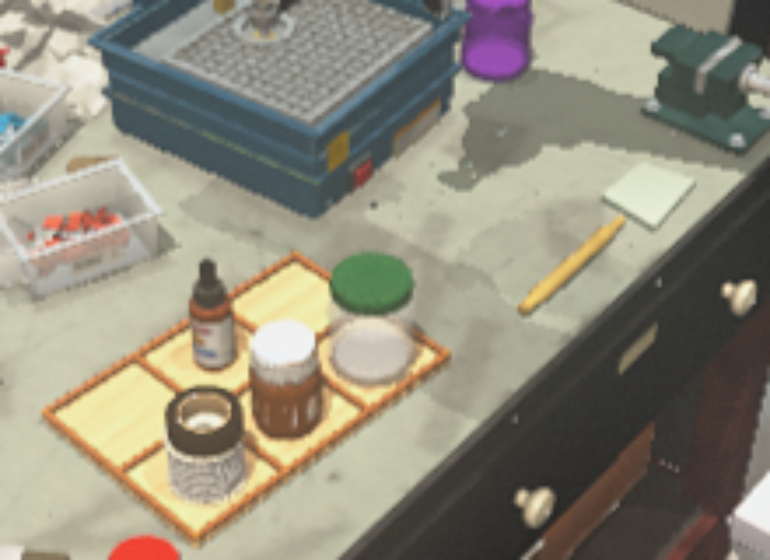

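All items are in place. Both views show the dropper upright in the far-middle bay (top crop 175,125). Flux bottle, cutter and glass are where they were. The arm is clear at (0.50,0.02,0.24), so I'll hand in.

```bash
python3 -c "
from bench import r
print(r.hand_in())"
```

```text
the job is handed in; nothing more can be done
None
```

The job is done and handed in at about 32 s of the 115 s. All four supplies are in the caddy, upright, and were placed in the order asked:
- **Solder spool:** in the near-left bay, just left of the flux bottle.
- **Green-lidded jar:** in the near-right bay, just right of the flux bottle.
- **Black tape roll:** flat on top of the spool.
- **Dropper bottle:** in the far-middle bay, where the tape started.

In the last pictures from both cameras:
- **Centring:** The spool, jar and dropper measure within about 5 mm of their bay centres. The tape is about 3 mm off the spool's centre and 5–6 mm off the bay's.
- **Heights:** Tops read about 70 mm for the tape, 51 mm for the spool and 90 mm for the jar, as expected.
- **Left alone:** The flux bottle measured within about 1 mm of its starting position. The glass piece and cutter look unmoved, judged by eye only, with no measurement.

**Disagreement:** The two cameras differ by 2–6 mm on some centres, most at the narrow dropper top. I put that down to calibration error and to each camera seeing one side, and did not correct for it.

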